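Hold open the spring shutter of a sample light viewer

ROBOT

A 7-joint arm with a two-finger parallel gripper is mounted at the origin on the work surface. World frame = base frame: x ahead of the robot, y to its left, z up, the work surface at z = 0. Lengths are in m, angles in rad, forces in N, time in s.
With the tool pointing down it reaches from about 0.425 to 1.025 m from the base axis. Payload 3.6 kg.
Tool frame: the origin (TCP) lies between the finger pads; the fingertips stand tcp_to_tips ahead of it and the grasp point (between the pads) lies 11 mm behind it (tcp_to_tips is the distance from the TCP to the fingertips, in m); z points along the fingers, y is the line along which they close (so a half turn about z gives the same grasp; the last joint's range is limited). The gripper opens to 85 mm and grips with 20 to 120 N. Pads are 22 mm wide; open, the fingers measure 114 mm over their backs; the gripper's body (76 mm by 85 mm) begins 54 mm behind the grasp point. The pads swing forward as they close: fully open they stand 13 mm farther back than shut.
Start: joints at [-1.214, 0.591, 0.048, 1.609, -0.033, 0.943, -0.034], TCP at [0.315, 0.653, 0.239] pointing down, gripper open.
Joint ranges: [-2.69, 2.69], [-0.47, 2.24], [-1.27, 1.36], [0.19, 2.51], [-1.53, 4.68], [0.08, 2.07], [-3.09, 3.09]. Speed limits (rad/s): [2.57, 2.57, 3.14, 3.14, 3.14, 3.14, 3.14].

INTERFACE

Orientations are given as a unit quaternion [x, y, z, w].
In Python, from workcell import * gives the robot as it stands.
- The arm moves only by the tool play_rows, never from a script. Its arguments are lists of equal length, an entry for each row: "xyz": the shift along the tool's x, y, z normalised to -1 to 1, where 1 is 0.2 m, a list of three; "turn": the turn, a rotation vector about the tool's x, y, z normalised to -1 to 1, where 1 is 1.5 rad, a list of three. A call has 1 to 5 rows; each row shifts and turns the commanded pose from where the row before left it, along the tool's axes as they then stand; what a row does not reach is not made up. A row lasts 1/8 s, in which the tool goes at most 62.5 mm and 10.7 degrees, less where a joint would pass 70% of its speed; a pose out of reach is approached as far as the arm can. A call with a number of a shift or a turn outside -1 to 1 is refused whole. A call with a gripper value outside its range is refused whole. "gripper" is the opening, from -1 (shut) to 1 (fully open), set as the call begins (left out, the last holds). The fingers move at their own pace and stop on an object; "squeeze" is the grip in N (left out, the last holds). Time passes only in rows, so rows that do not move let the fingers close. It gives the time, the measured TCP pose, the force, the opening and the grip force at its end, in the units of the state.
- sense(): the state, without advancing time (a new reading comes with each control period).
- camera(name): name is "scene" or "top" or "wrist"; returns (picture, depth): 480x640x3 uint8, red, green, blue; 480x640 float32, m along the optical axis (not along the pixel's ray), 0 where there is no reading.
- camera_info(name): a dict with "mtx" (3x3 intrinsics, pixels), "rvec" (rotation vector, rad) and "tvec" (3), from world to camera coordinates, as OpenCV has them; the wrist camera has in their place "hand_eye" (4x4, takes a point from camera to tool coordinates, whose origin is the TCP and whose axes are the flange's). Camera axes: x right, y down, z forward; pixel columns grow to the right and rows downward; lengths in m; the calibration is good to about 2 mm. A picture is of the moment at which its call begins: read the wrist's pose just before it. camera_info takes no time and is no camera call.
- close_job(): hands the job in; it is judged then, once.
The state is a dict: "t": time; "q": joint angles; "joint_vel": joint speeds; "effort": joint torques, N m; "tool_pos": TCP position; "tool_rot": TCP orientation; "ft_force": force on the tool from outside, world axes, zero at the start; "moment": the same for the moment, N m; "opening": opening from 0.0 (shut) to 1.0 (fully open); "grip_force": force on a finger pad.
Only numpy, scipy, OpenCV 4.12 (cv2) and the standard library are available. Lean on these libraries where they do the work, as an engineer would, in place of code of your own. Each camera call takes 0.05 s, during which the arm holds its last target. There are 200 camera calls.

TASK

Get the light viewer ready for a photograph of the paint sample: on the key box press the round key, then the square key, then the long bar key, one at a time, each fully down and let back up before the next. Then take the upright handle of the viewer's spring-return shutter, pull it out until its pointer stands in the middle of the gap between the two prongs of the clip beside the track, and keep it there: your program finishes while the gripper still holds the shutter open at the mark. Leave the jar, the brush pot and the loose brush where they are.

Things in the scene. Friction and masses are not known exactly. Their poses are not given: they have to be found in the camera images.
- viewer: grey flat instrument box fixed to the table, 260 (x) x 200 (y) x 65 mm high, bright window in its top under a steel sliding shutter. Origin: centre of its underside. The shutter opens along the viewer's own -x, roughly towards the robot. Two guide rails 10 mm high run along x at y = -61 and +61 mm. Stands left or right of the key box, turned by up to 0.35 rad
- shutter (a joint): how far the shutter is pulled out, in m: 0 closed (rest) to 0.09 (end stop), along the viewer's own -x. Its spring pulls it shut with 2.2 N when closed, rising to 7.2 N at full travel; let go, it runs home
- shutter_grip (a point): middle of the top of the shutter's handle: black upright block 14 mm thick (along the pull, viewer x), 40 mm wide (viewer y), 40 mm high on the shutter plate. This point is 111 mm above the table, the plate's upper face 71 mm. Closed, it lies 20 mm towards +x from the viewer's centre; it moves with the shutter
- pointer_tip (a point): tip of the thin black pointer (5 mm wide along x) that sticks out from the shutter over the rail on the viewer's +y side, in line with the handle: 77 mm along the viewer's +y from the handle's middle, 80 mm above the table. It moves with the shutter
- mark_gap (a point): middle of the 18 mm gap between two upright black prongs (each 8 mm thick, 20 mm high) of the mark clip, fixed on the viewer's top at its +y side, 10 mm beyond the pointer's tip in y; 80 mm above the table. Its axes are the viewer's. It differs along the track: the pull is 45 to 75 mm. Lined up, tip and gap have the same place along viewer x
- key_box: grey key box fixed to the table, 90 (x) x 180 (y) x 40 mm high, with three white keys in a row along its own y, 55 mm apart, in any order. Origin: centre of its underside. Turned by up to 0.35 rad
- round_key_top (a point): middle of the top of the round key, 30 mm across; up, it is 58 mm above the table and stands 12 mm proud of its black surround. Pressed straight down
- square_key_top (a point): middle of the top of the square key, 27 x 27 mm; height as the round one
- bar_key_top (a point): middle of the top of the long bar key, 40 mm (box x) x 14 mm (box y); height as the round one
- round_key (a joint): round key: joint value 0 up to 0.006 (fully down), in m; it springs back when let go. Starts to move at 1.5 N, fully down at 5 N; it counts as pressed beyond 4 mm and as up again under 2 mm of travel
- square_key (a joint): square key: joint value 0 up to 0.006 (fully down), in m; it springs back when let go. Starts to move at 1.5 N, fully down at 5 N; it counts as pressed beyond 4 mm and as up again under 2 mm of travel
- bar_key (a joint): long bar key: joint value 0 up to 0.006 (fully down), in m; it springs back when let go. Starts to move at 1.5 N, fully down at 5 N; it counts as pressed beyond 4 mm and as up again under 2 mm of travel
- solvent_jar: bystander: amber jar with a blue cap, 60 mm across, 100 mm high, standing beyond the work. Origin: centre of its underside
- brush_pot: bystander: white pot with brushes, 72 mm across, 90 mm high (brushes to 190 mm), standing to the right. Origin: centre of its underside
- flat_brush: bystander: brush lying on the table to the left. Origin: centre of its underside

How it is judged:
By the outcome, as a careful person would: the job done as asked, in the order asked, and still so for the second after the job is handed in, while the arm keeps its last pose, push and grip.
It also fails if it takes over 54 s, if anything falls off the work surface, if the arm or the gripper's body presses on something with over 40 N, if the wrist force passes 120 N, or if a joint passes its speed limit or range.

## Working session

There is one attempt and no reset: what is moved stays moved. The work goes in short steps, Python scripts to look and compute and a tool call to move; the robot and the scene stay as the last step left them, time stands still between calls to the robot, and variables do not carry over. Pictures are saved under pics/ and viewed, at most 10 in all, crops included, and the job is handed in when it is done.

Besides the shell and the picture viewer there is one more tool, called after "Call:" as name(argument=value, ...) on one line, values as JSON. play_rows: Moves the arm, as the interface text tells. Scaled input: -1 to 1 covers 0.2 m each way for a shift and 1.5 rad each way for a turn. Its arguments: {"type":"object","properties":{"xyz":{"type":"array","items":{"type":"array","items":{"type":"number","minimum":-1,"maximum":1}}},"turn":{"type":"array","items":{"type":"array","items":{"type":"number","minimum":-1,"maximum":1}}},"gripper":{"type":"number"},"squeeze":{"type":"number"}},"required":["xyz","turn"]}

```bash
mkdir -p pics; ls; python3 - <<'E'
from workcell import *
import cv2,numpy as np
s=sense();print(s)
for n in("top","scene"):
    p,d=camera(n);cv2.imwrite(f"pics/{n}0.png",p[:,:,::-1]);np.savez(f"{n}0.npz",p=p,d=d)
    print(n,camera_info(n))
print(camera_info("wrist"))
try: print(tcp_to_tips)
except Exception as e: print(e)
E
```

```text
pics
{'t': 0.0, 'q': array([-1.21451395,  0.59208012,  0.04827849,  1.60980468, -0.03331226,
        0.94267841, -0.0337018 ]), 'joint_vel': array([ 0.00145906, -0.00047775, -0.00116731,  0.0020641 ,  0.00069628,
        0.00204976,  0.00027814]), 'effort': array([-5.76224738e-04, -5.48692203e+01,  1.54650126e+00, -1.98122030e+01,
        9.33976436e-03,  8.97023070e-03, -9.74027387e-06]), 'tool_pos': array([0.31484177, 0.65219312, 0.23817508]), 'tool_rot': array([ 2.22956426e-01,  9.74827810e-01, -1.06579295e-03, -1.92723041e-04]), 'ft_force': array([-0.42948706,  0.07857395,  0.50452193]), 'moment': array([ 0.06280288, -0.01077284,  0.0143365 ]), 'grip_force': 0.0, 'opening': 0.9985858532735818}
top {'mtx': array([[567.84308712,   0.        , 319.04793142],
       [  0.        , 567.84308712, 236.24923131],
       [  0.        ,   0.        ,   1.        ]]), 'rvec': array([ 2.189431  , -2.21365645,  0.07763439]), 'tvec': array([0.00208744, 0.59639625, 1.29757697])}
scene {'mtx': array([[512.68260566,   0.        , 319.88281141],
       [  0.        , 512.68260566, 237.02361664],
       [  0.        ,   0.        ,   1.        ]]), 'rvec': array([ 0.60552037,  2.48490359, -1.39471656]), 'tvec': array([ 0.55767777, -0.06017054,  1.4279835 ])}
{'mtx': array([[420.11407249,   0.        , 320.12414363],
       [  0.        , 420.11407249, 238.00691839],
       [  0.        ,   0.        ,   1.        ]]), 'hand_eye': array([[ 3.12109387e-04, -9.59255405e-01, -2.82540209e-01,
         7.28349399e-02],
       [ 9.99999720e-01,  1.07304806e-04,  7.40342708e-04,
        -3.65859554e-04],
       [-6.79859822e-04, -2.82540361e-01,  9.59255170e-01,
        -1.33967652e-01],
       [ 0.00000000e+00,  0.00000000e+00,  0.00000000e+00,
         1.00000000e+00]])}
0.008
```

View pics/top0.png

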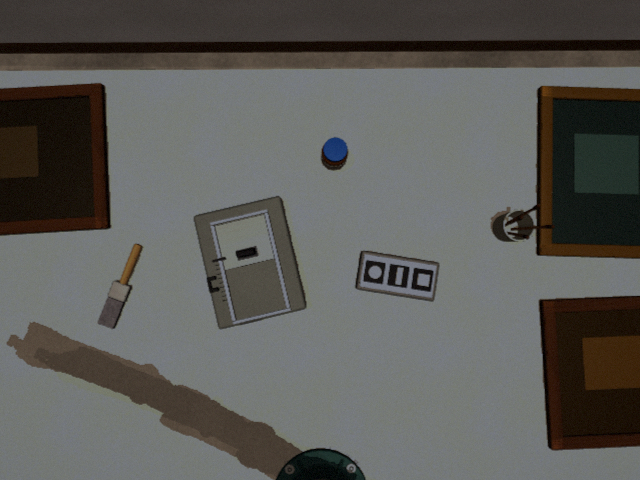

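View pics/scene0.png

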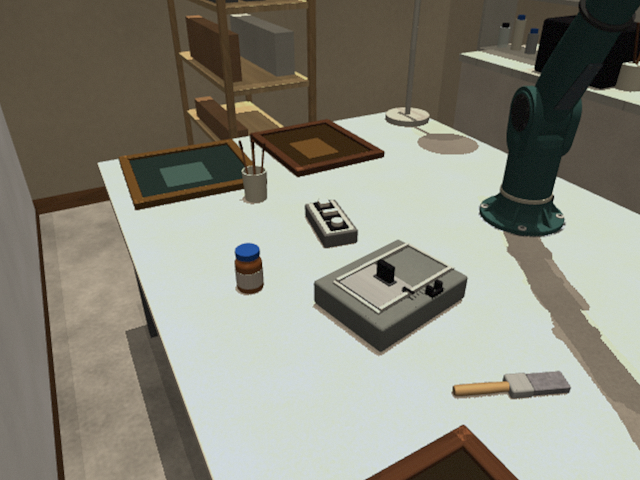

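```bash
cat > h.py <<'E'
import numpy as np,cv2
from workcell import *
from scipy.spatial.transform import Rotation as R
def cam(n,s=None):
    i=camera_info(n);K=i["mtx"]
    if "rvec" in i:
        A=cv2.Rodrigues(i["rvec"])[0];return K,A.T,-A.T@np.ravel(i["tvec"])
    T=np.eye(4);T[:3,:3]=R.from_quat(s["tool_rot"]).as_matrix();T[:3,3]=s["tool_pos"];T=T@i["hand_eye"]
    return K,T[:3,:3],T[:3,3]
def proj(c,P):
    K,A,o=c;q=(np.atleast_2d(P)-o)@A@K.T;return q[:,:2]/q[:,2:]
def at_z(c,uv,z):
    K,A,o=c;uv=np.atleast_2d(uv);r=np.c_[uv,np.ones(len(uv))]@np.linalg.inv(K).T@A.T
    return o+r*((z-o[2])/r[:,2])[:,None]
def cloud(c,d):
    K,A,o=c;v,u=np.mgrid[:480,:640];r=np.stack([(u-K[0,2])/K[0,0],(v-K[1,2])/K[1,1],np.ones(u.shape)],-1)*d[...,None]
    return r@A.T+o
E
python3 - <<'E'
from h import *
for n in("top","scene"):
    c=cam(n);print(n,c[2],proj(c,[[.315,.653,.239],[0,0,0],[0,0,.3],[.6,.2,.065]]))
c=cam("top")
d=np.load("top0.npz");P=cloud(c,d["d"])
for uv in[(150,380),(50,340),(250,300),(247,252),(300,350)]:print(uv,P[uv[1],uv[0]])
p=d["p"];cv2.imwrite("pics/crop.png",cv2.resize(p[180:340,180:450,::-1],None,fx=2.9,fy=2.9,interpolation=cv2.INTER_CUBIC))
# rough positions
for n,uv,z in[("handle",(246,252),.111),("round",(374,271),.058),("bar",(398,275),.058),("sq",(422,280),.058),("ptr",(214,260),.08),("gap",(212,284),.08)]:print(n,at_z(c,uv,z)[0])
E
```

```text
top [0.52501975 0.01702159 1.32795457] [[-27.728669   383.222739  ]
 [319.9614316  497.24298758]
 [322.92611508 566.26570549]
 [227.38794683 234.40020105]]
scene [1.06648429 0.85613126 0.69527865] [[751.22739987 322.2476126 ]
 [520.10339845 215.42085374]
 [544.342446   109.55681703]
 [378.79938664 298.92619795]]
(150, 380) [0.27057726 0.38745833 0.00138003]
(50, 340) [ 0.36437303  0.61837142 -0.00207271]
(250, 300) [0.45409941 0.15083987 0.06214947]
(247, 252) [0.55909104 0.15148154 0.11196523]
(300, 350) [ 3.33884611e-01  4.23958749e-02 -3.32307231e-04]
handle [0.55914159 0.15372313 0.111     ]
round [ 0.51499864 -0.12578286  0.058     ]
bar [ 0.50544939 -0.17939791  0.058     ]
sq [ 0.49366392 -0.23299562  0.058     ]
ptr [0.54326229 0.22722123 0.08      ]
gap [0.49091691 0.23165054 0.08      ]
```

View pics/crop.png

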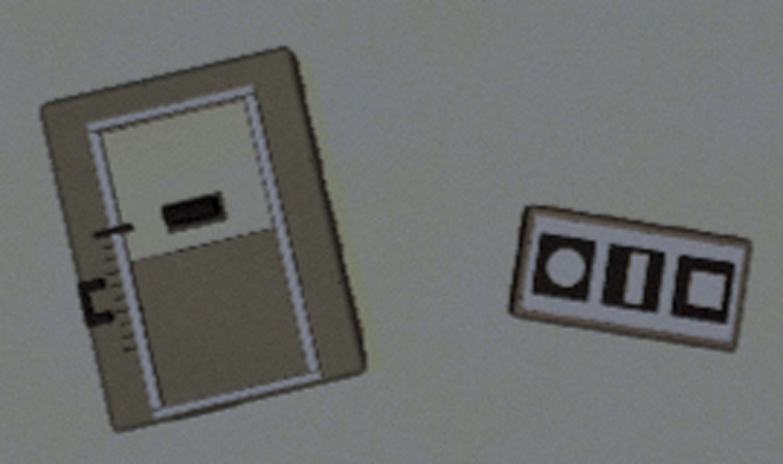

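```bash
cat >> h.py <<'E'
def plan(target,yaw=None,n=None,tool_y_yaw=True):
    """rows for a straight move to target, tool y at yaw, pointing down"""
    s=sense();A=R.from_quat(s["tool_rot"]);y=A.as_matrix()[:,1]
    G=A if yaw is None else R.from_matrix(np.array([[-np.sin(yaw),np.cos(yaw),0],[np.cos(yaw),np.sin(yaw),0],[0,0,-1]]).T)
    rv=(A.inv()*G).as_rotvec();D=np.array(target)-s["tool_pos"]
    if n is None:n=int(np.ceil(max(np.linalg.norm(D)/.06,np.linalg.norm(rv)/.18,1)))
    st=R.from_rotvec(rv/n)
    for k in range(n):
        print(np.round(A.inv().apply(D/n)/.2,3).tolist(),np.round(rv/n/1.5,3).tolist());A=A*st
E
python3 - <<'E'
from h import *
plan([.53,.15,.27],.21)
E
```

```text
[-0.206, -0.179, -0.015] [-0.0, 0.0, 0.061]
[-0.221, -0.16, -0.016] [-0.0, 0.0, 0.061]
[-0.235, -0.139, -0.016] [-0.0, 0.0, 0.061]
[-0.247, -0.117, -0.016] [-0.0, 0.0, 0.061]
[-0.256, -0.094, -0.016] [-0.0, 0.0, 0.061]
[-0.264, -0.07, -0.016] [-0.0, 0.0, 0.061]
[-0.269, -0.046, -0.016] [-0.0, 0.0, 0.061]
[-0.272, -0.021, -0.016] [-0.0, 0.0, 0.061]
[-0.273, 0.003, -0.016] [-0.0, 0.0, 0.061]
[-0.272, 0.028, -0.016] [-0.0, 0.0, 0.061]
```

Call:
play_rows(xyz=[[-0.206, -0.179, -0.015], [-0.221, -0.16, -0.016], [-0.235, -0.139, -0.016], [-0.247, -0.117, -0.016], [-0.256, -0.094, -0.016]], turn=[[0, 0, 0.061], [0, 0, 0.061], [0, 0, 0.061], [0, 0, 0.061], [0, 0, 0.061]], gripper=1)

```text
t: 0.72
tool_pos: [0.4229, 0.4, 0.2549]
tool_rot: [0.44, 0.898, -0.0, -0.0]
ft_force: [0.8, -0.2, 0.1]
opening: 1.002
grip_force: 0.0
```

Call:
play_rows(xyz=[[-0.264, -0.07, -0.016], [-0.269, -0.046, -0.016], [-0.272, -0.021, -0.016], [-0.273, 0.003, -0.016], [-0.272, 0.028, -0.016]], turn=[[0, 0, 0.061], [0, 0, 0.061], [0, 0, 0.061], [0, 0, 0.061], [0, 0, 0.061]])

```text
t: 1.35
tool_pos: [0.5296, 0.149, 0.271]
tool_rot: [0.632, 0.775, -0.0, -0.0]
ft_force: [0.7, -0.5, -0.3]
opening: 0.999
grip_force: 0.0
```

Call:
play_rows(xyz=[[0, 0, 0], [0, 0, 0]], turn=[[0, 0, 0], [0, 0, 0]])

```text
t: 1.6
tool_pos: [0.529, 0.1509, 0.2708]
tool_rot: [0.631, 0.776, -0.0, -0.0]
ft_force: [-0.5, 0.0, -0.4]
opening: 1.001
grip_force: 0.0
```

```bash
python3 - <<'E'
from h import *
s=sense();print(s["t"],s["tool_pos"],R.from_quat(s["tool_rot"]).as_matrix()[:,1])
p,d=camera("wrist");cv2.imwrite("pics/w1.png",p[:,:,::-1]);np.savez("w1.npz",p=p,d=d,pos=s["tool_pos"],rot=s["tool_rot"])
plan([.505,-.18,.27],.21)
E
```

```text
1.6 [0.52895092 0.15091075 0.27078858] [ 9.78824541e-01  2.04699470e-01 -8.03547611e-04]
[-0.267, -0.076, 0.0] [-0.0, -0.0, -0.0]
[-0.267, -0.076, 0.0] [-0.0, -0.0, -0.0]
[-0.266, -0.077, 0.001] [-0.0, -0.0, -0.0]
[-0.266, -0.077, 0.001] [-0.0, -0.0, -0.0]
[-0.266, -0.077, 0.001] [-0.0, -0.0, -0.0]
[-0.266, -0.077, 0.001] [-0.0, -0.0, -0.0]
```

View pics/w1.png

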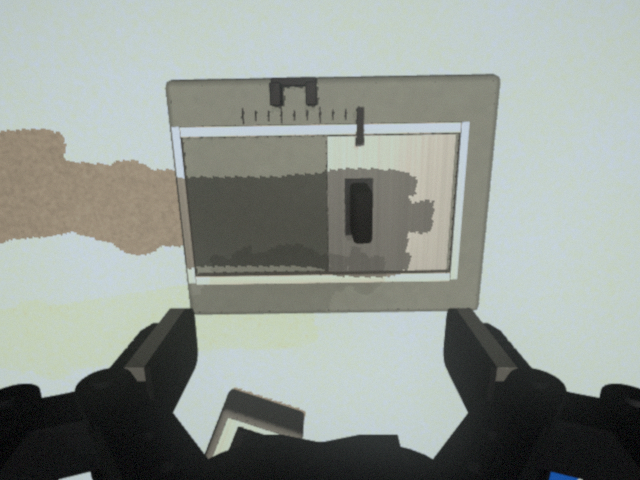

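The wrist view shows the pointer tip at about (360,108), the clip prongs at about (276,95) and (311,95), and the handle top at about (362,212). The rails run nearly level in the image.

Call:
play_rows(xyz=[[-0.266, -0.077, 0], [-0.266, -0.077, 0], [-0.266, -0.077, 0], [-0.266, -0.077, 0], [-0.266, -0.077, 0]], turn=[[0, 0, 0], [0, 0, 0], [0, 0, 0], [0, 0, 0], [0, 0, 0]], gripper=-1)

```text
t: 2.28
tool_pos: [0.5086, -0.1248, 0.271]
tool_rot: [0.629, 0.778, 0.0, -0.0]
ft_force: [1.3, 0.1, 0.5]
opening: 0.003
grip_force: 0.0
```

Call:
play_rows(xyz=[[-0.266, -0.077, 0], [0, 0, 0], [0, 0, 0]], turn=[[0, 0, 0], [0, 0, 0], [0, 0, 0]])

```text
t: 2.65
tool_pos: [0.5045, -0.1789, 0.2707]
tool_rot: [0.63, 0.777, 0.0, -0.001]
ft_force: [-1.1, 0.1, 0.4]
opening: -0.001
grip_force: 0.0
```

```bash
python3 - <<'E'
from h import *
w=np.load("w1.npz");c=cam("wrist",dict(tool_pos=w["pos"],tool_rot=w["rot"]))
for n,uv,z in[("handle",(362,212),.111),("ptr",(360,108),.08),("pr1",(276,98),.083),("pr2",(311,98),.083),("railA",(175,128),.075),("railB",(468,124),.075),("rail2A",(190,284),.075),("rail2B",(450,278),.075)]:print(n,at_z(c,uv,z)[0])
P=cloud(c,w["d"]);m=(P[...,2]>.105)&(P[...,2]<.117);print("handle cloud",m.sum(),np.median(P[m],0),P[m].min(0),P[m].max(0), cv2.minAreaRect(P[m][:,:2].astype(np.float32)*1000))
s=sense();print(s["t"],s["tool_pos"],s["ft_force"])
p,d=camera("wrist");cv2.imwrite("pics/w2.png",p[:,:,::-1]);np.savez("w2.npz",p=p,d=d,pos=s["tool_pos"],rot=s["tool_rot"])
E
```

```text
handle [0.5562401  0.16203318 0.111     ]
ptr [0.54105837 0.23198871 0.08      ]
pr1 [0.47941173 0.22612879 0.083     ]
pr2 [0.50432137 0.2313463  0.083     ]
railA [0.40728112 0.18921263 0.075     ]
railB [0.62426625 0.23765812 0.075     ]
rail2A [0.4337096  0.06437949 0.075     ]
rail2B [0.64721315 0.11464814 0.075     ]
handle cloud 1040 [0.55752252 0.15861295 0.11015169] [0.54777407 0.13834385 0.10501299] [0.56856414 0.17799572 0.11251312] ((558.0806884765625, 157.9558868408203), (14.055074691772461, 39.514827728271484), 13.01693344116211)
2.65 [ 0.5045492  -0.17885355  0.27072814] [-1.12839313  0.14671079  0.38009648]
```

View pics/w2.png

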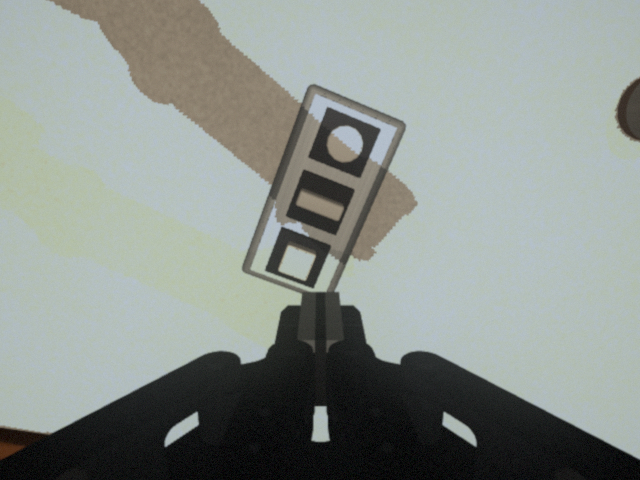

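Round key at (345,144), bar at (320,205), square at (296,262), with the fingers shut at (320,320).

```bash
python3 - <<'E'
from h import *
w=np.load("w2.npz");c=cam("wrist",dict(tool_pos=w["pos"],tool_rot=w["rot"]))
K=at_z(c,[(345,144),(320,205),(296,262)],.058);print(K,np.diff(K,axis=0),np.linalg.norm(np.diff(K,axis=0),axis=1))
P=cloud(c,w["d"]);m=(P[...,2]>.0535)&(P[...,2]<.064)
n,l,st,ce=cv2.connectedComponentsWithStats(m.astype(np.uint8))
for i in range(1,n):
    if st[i,4]>150:print(ce[i],st[i,4],P[l==i].mean(0))
# top-camera check
print(at_z(cam("top"),[(375.5,272),(399,275.9),(424.1,280.3)],.058))
plan([K[0][0],K[0][1],.085])
E
```

```text
[[ 0.51304659 -0.12632123  0.058     ]
 [ 0.50369226 -0.17956342  0.058     ]
 [ 0.49367526 -0.2335796   0.058     ]] [[-0.00935434 -0.05324219  0.        ]
 [-0.010017   -0.05401619  0.        ]] [0.05405769 0.05493713]
[344.72916667 143.97916667] 1056 [ 0.51288023 -0.12642561  0.05738551]
[319.74646075 205.64864865] 777 [ 0.50366506 -0.18031269  0.05729431]
[296.96547884 262.31737194] 898 [ 0.49457981 -0.2339935   0.05728468]
[[ 0.51272841 -0.12910469  0.058     ]
 [ 0.50341521 -0.18160123  0.058     ]
 [ 0.49293919 -0.23769298  0.058     ]]
[0.061, 0.024, 0.232] [0.0, 0.0, 0.0]
[0.061, 0.024, 0.232] [0.0, 0.0, 0.0]
[0.061, 0.024, 0.232] [0.0, 0.0, 0.0]
[0.061, 0.024, 0.232] [0.0, 0.0, 0.0]
```

Call:
play_rows(xyz=[[0.061, 0.024, 0.232], [0.061, 0.024, 0.232], [0.061, 0.024, 0.232], [0.061, 0.024, 0.232], [0, 0, 0]], turn=[[0, 0, 0], [0, 0, 0], [0, 0, 0], [0, 0, 0], [0, 0, 0]])

```text
t: 3.32
tool_pos: [0.5112, -0.1247, 0.0827]
tool_rot: [0.628, 0.778, -0.001, -0.004]
ft_force: [-0.8, 0.5, 0.9]
opening: 0.001
grip_force: 0.0
```

Call:
play_rows(xyz=[[0, 0, 0.04], [0, 0, 0.03], [0, 0, 0.02], [0, 0, 0]], turn=[[0, 0, 0], [0, 0, 0], [0, 0, 0], [0, 0, 0]])

```text
t: 3.82
tool_pos: [0.5132, -0.1294, 0.0679]
tool_rot: [0.631, 0.776, 0.0, 0.0]
ft_force: [0.3, 0.1, -0.5]
opening: -0.001
grip_force: 0.0
```

Call:
play_rows(xyz=[[0, 0, 0.02], [0, 0, 0.015], [0, 0, 0.005], [0, 0, 0]], turn=[[0, 0, 0], [0, 0, 0], [0, 0, 0], [0, 0, 0]])

```text
t: 4.32
tool_pos: [0.5135, -0.1294, 0.0601]
tool_rot: [0.631, 0.776, 0.0, 0.001]
ft_force: [0.2, -0.5, 7.0]
opening: 0.004
grip_force: 3.5
```

Call:
play_rows(xyz=[[0, 0, 0.007], [0, 0, 0]], turn=[[0, 0, 0], [0, 0, 0]])

```text
t: 4.58
tool_pos: [0.5136, -0.1294, 0.0599]
tool_rot: [0.631, 0.776, 0.001, 0.0]
ft_force: [-2.7, 1.3, 19.3]
opening: 0.002
grip_force: 9.2
```

Call:
play_rows(xyz=[[0, 0, -0.1], [0, 0, -0.08], [0, 0, 0], [0, 0, 0]], turn=[[0, 0, 0], [0, 0, 0], [0, 0, 0], [0, 0, 0]])

```text
t: 5.08
tool_pos: [0.5127, -0.1288, 0.0937]
tool_rot: [0.631, 0.776, -0.0, -0.0]
ft_force: [-1.0, -0.7, 0.7]
opening: -0.002
grip_force: 0.0
```

```bash
python3 - <<'E'
from h import *
s=sense();print(s["t"],s["tool_pos"])
plan([.494,-.2345,.09])
E
```

```text
5.075 [ 0.51269979 -0.12876352  0.09373465]
[-0.249, -0.1, 0.009] [0.0, 0.0, 0.0]
[-0.249, -0.1, 0.009] [0.0, 0.0, 0.0]
```

Call:
play_rows(xyz=[[-0.249, -0.1, 0.009], [-0.249, -0.1, 0.009], [0, 0, 0], [0, 0, 0]], turn=[[0, 0, 0], [0, 0, 0], [0, 0, 0], [0, 0, 0]])

```text
t: 5.58
tool_pos: [0.4937, -0.2343, 0.0897]
tool_rot: [0.631, 0.776, -0.0, -0.001]
ft_force: [0.4, 1.2, -0.0]
opening: -0.0
grip_force: 0.0
```

Call:
play_rows(xyz=[[0, 0, 0.06], [0, 0, 0.05], [0, 0, 0.03], [0, 0, 0.005], [0, 0, 0]], turn=[[0, 0, 0], [0, 0, 0], [0, 0, 0], [0, 0, 0], [0, 0, 0]])

```text
t: 6.2
tool_pos: [0.4943, -0.2336, 0.0616]
tool_rot: [0.63, 0.776, 0.0, -0.001]
ft_force: [-0.0, 3.4, 3.4]
opening: 0.0
grip_force: 2.0
```

Call:
play_rows(xyz=[[0, 0, 0.008], [0, 0, 0.003], [0, 0, 0]], turn=[[0, 0, 0], [0, 0, 0], [0, 0, 0]])

```text
t: 6.58
tool_pos: [0.4943, -0.2342, 0.06]
tool_rot: [0.631, 0.776, 0.0, -0.0]
ft_force: [-0.5, 4.1, 9.3]
opening: 0.002
grip_force: 4.6
```

Call:
play_rows(xyz=[[0, 0, 0.003], [0, 0, 0]], turn=[[0, 0, 0], [0, 0, 0]])

```text
t: 6.82
tool_pos: [0.4943, -0.2342, 0.06]
tool_rot: [0.631, 0.776, 0.001, -0.0]
ft_force: [-1.9, 4.1, 13.4]
opening: -0.002
grip_force: 6.9
```

Call:
play_rows(xyz=[[0, 0, -0.08], [0, 0, -0.07], [0, 0, 0], [0, 0, 0]], turn=[[0, 0, 0], [0, 0, 0], [0, 0, 0], [0, 0, 0]])

```text
t: 7.32
tool_pos: [0.4942, -0.2349, 0.0887]
tool_rot: [0.631, 0.776, -0.0, 0.0]
ft_force: [-0.1, 0.2, -0.7]
opening: -0.0
grip_force: 0.0
```

```bash
python3 - <<'E'
from h import *
s=sense();print(s["t"],s["tool_pos"])
plan([.5036,-.1805,.09])
E
```

```text
7.325 [ 0.49415688 -0.23491982  0.08870008]
[0.257, 0.102, -0.007] [0.0, 0.0, 0.0]
```

Call:
play_rows(xyz=[[0.257, 0.102, -0.007], [0, 0, 0], [0, 0, 0]], turn=[[0, 0, 0], [0, 0, 0], [0, 0, 0]])

```text
t: 7.7
tool_pos: [0.5035, -0.1801, 0.0897]
tool_rot: [0.63, 0.776, -0.0, -0.0]
ft_force: [0.0, -0.4, 0.1]
opening: -0.001
grip_force: 0.0
```

Call:
play_rows(xyz=[[0, 0, 0.06], [0, 0, 0.05], [0, 0, 0.03], [0, 0, 0.008], [0, 0, 0]], turn=[[0, 0, 0], [0, 0, 0], [0, 0, 0], [0, 0, 0], [0, 0, 0]])

```text
t: 8.32
tool_pos: [0.5031, -0.1812, 0.0606]
tool_rot: [0.631, 0.776, -0.0, -0.0]
ft_force: [-3.2, -2.4, 4.3]
opening: 0.002
grip_force: 2.2
```

Call:
play_rows(xyz=[[0, 0, 0.006], [0, 0, 0.003], [0, 0, 0]], turn=[[0, 0, 0], [0, 0, 0], [0, 0, 0]])

```text
t: 8.7
tool_pos: [0.5031, -0.1811, 0.0599]
tool_rot: [0.631, 0.776, -0.0, 0.0]
ft_force: [-4.5, -2.0, 13.6]
opening: 0.004
grip_force: 6.6
```

Call:
play_rows(xyz=[[0, 0, -0.1], [0, 0, -0.2], [0, 0, -0.3]], turn=[[0, 0, 0], [0, 0, 0], [0, 0, 0]])

```text
t: 9.07
tool_pos: [0.5032, -0.1787, 0.1786]
tool_rot: [0.63, 0.777, -0.0, -0.002]
ft_force: [1.1, 0.1, 1.1]
opening: -0.004
grip_force: 0.0
```

```bash
python3 - <<'E'
from h import *
s=sense();print(s["t"],s["tool_pos"])
plan([.558,.158,.17],.225)
E
```

```text
9.075 [ 0.50322028 -0.17866915  0.17864472]
[0.265, 0.102, 0.008] [-0.0, -0.0, -0.002]
[0.265, 0.103, 0.007] [-0.0, -0.0, -0.002]
[0.265, 0.104, 0.007] [-0.0, -0.0, -0.002]
[0.264, 0.105, 0.007] [-0.0, -0.0, -0.002]
[0.264, 0.106, 0.007] [-0.0, -0.0, -0.002]
[0.264, 0.106, 0.007] [-0.0, -0.0, -0.002]
```

Call:
play_rows(xyz=[[0.265, 0.103, 0], [0.265, 0.103, 0], [0.265, 0.104, 0], [0.264, 0.105, 0], [0.264, 0.106, 0]], turn=[[0, 0, -0.002], [0, 0, -0.002], [0, 0, -0.002], [0, 0, -0.002], [0, 0, -0.002]], gripper=1)

```text
t: 9.7
tool_pos: [0.55, 0.1034, 0.1787]
tool_rot: [0.624, 0.781, 0.001, -0.0]
ft_force: [1.8, 0.3, -0.8]
opening: 0.998
grip_force: 0.0
```

Call:
play_rows(xyz=[[0.264, 0.106, 0], [0, 0, 0], [0, 0, 0], [0, 0, 0]], turn=[[0, 0, -0.002], [0, 0, 0], [0, 0, 0], [0, 0, 0]])

```text
t: 10.2
tool_pos: [0.5587, 0.1547, 0.1787]
tool_rot: [0.625, 0.781, -0.0, 0.0]
ft_force: [-0.1, 0.3, -0.3]
opening: 0.999
grip_force: 0.0
```

```bash
python3 - <<'E'
from h import *
s=sense();print(s["t"],s["tool_pos"],s["opening"])
y=R.from_quat(s["tool_rot"]).as_matrix()[:,1];print(np.arctan2(y[1],y[0]))
p,d=camera("wrist");cv2.imwrite("pics/w3.png",p[:,:,::-1]);np.savez("w3.npz",p=p,d=d,pos=s["tool_pos"],rot=s["tool_rot"])
P=cloud(cam("wrist",s),d);m=(P[...,2]>.1)&(P[...,2]<.116)&(np.linalg.norm(P[...,:2]-[.558,.158],axis=-1)<.03);print(m.sum());print(cv2.minAreaRect(P[m][:,:2].astype(np.float32)*1000))
plan([.558,.158,.088],.225)
E
```

```text
10.2 [0.55867518 0.15470475 0.17868998] 0.999355017389928
0.2213430069555855
2037
((557.9588623046875, 158.05209350585938), (13.674506187438965, 39.8267707824707), 12.651758193969727)
[0.009, 0.0, 0.227] [-0.0, 0.0, -0.001]
[0.009, 0.0, 0.227] [-0.0, 0.0, -0.001]
```

View pics/w3.png

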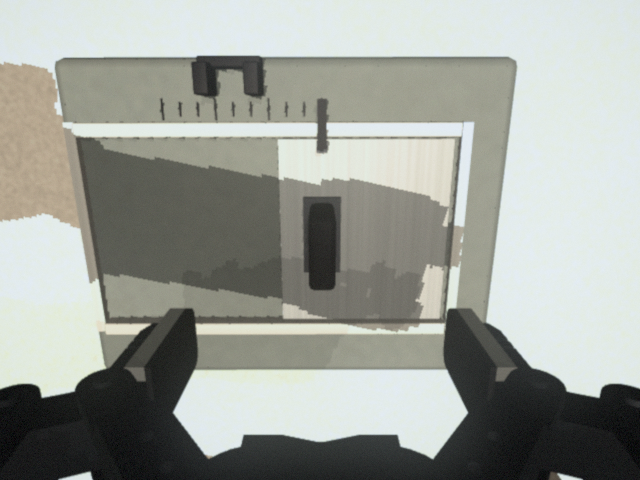

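Pointer tip at (322,99), clip prongs at x≈193–214 and 245–263, handle centred between the fingers at (322,245). Descending and gripping.

Call:
play_rows(xyz=[[0.009, 0, 0.2], [0.009, 0, 0.2], [0, 0, 0.054], [0, 0, 0], [0, 0, 0]], turn=[[0, 0, 0], [0, 0, 0], [0, 0, 0], [0, 0, 0], [0, 0, 0]])

```text
t: 10.88
tool_pos: [0.5594, 0.1597, 0.0893]
tool_rot: [0.624, 0.781, 0.001, 0.001]
ft_force: [0.3, -0.3, 0.4]
opening: 1.003
grip_force: 0.0
```

Call:
play_rows(xyz=[[0, 0, 0], [0, 0, 0], [0, 0, 0], [0, 0, 0], [0, 0, 0]], turn=[[0, 0, 0], [0, 0, 0], [0, 0, 0], [0, 0, 0], [0, 0, 0]], gripper=-1, squeeze=50)

```text
t: 11.5
tool_pos: [0.5583, 0.1602, 0.0882]
tool_rot: [0.624, 0.782, 0.0, 0.0]
ft_force: [0.2, -0.5, 2.7]
opening: 0.155
grip_force: 50.6
```

```bash
python3 - <<'E'
from h import *
w=np.load("w3.npz");c=cam("wrist",dict(tool_pos=w["pos"],tool_rot=w["rot"]));P=cloud(c,w["d"])
s=sense();yaw=.2235;o=np.array([.558,.158,0])
L=lambda p:(np.asarray(p)-o)@np.array([[np.cos(yaw),-np.sin(yaw),0],[np.sin(yaw),np.cos(yaw),0],[0,0,1]])
Q=L(P)
m=(Q[...,2]>.08)&(Q[...,2]<.09)&(Q[...,1]>.077)&(Q[...,1]<.11)&(Q[...,0]<-.02)
x=np.sort(Q[m][:,0]);print(m.sum(),x[[0,-1]],np.histogram(x,bins=np.arange(-.09,-.02,.003)))
m=(Q[...,2]>.0765)&(Q[...,2]<.086)&(Q[...,1]>.066)&(Q[...,1]<.079)&(abs(Q[...,0])<.01);print("ptr",m.sum(),Q[m].mean(0) if m.any() else 0)
print(s)
E
```

```text
1116 [-0.06635982 -0.03208887] (array([  0,   0,   0,   0,   0,   0,   0,   5, 186, 200, 177,   0,   0,
         0,   0,   0,  72, 196, 198,  82,   0,   0,   0]), array([-0.09 , -0.087, -0.084, -0.081, -0.078, -0.075, -0.072, -0.069,
       -0.066, -0.063, -0.06 , -0.057, -0.054, -0.051, -0.048, -0.045,
       -0.042, -0.039, -0.036, -0.033, -0.03 , -0.027, -0.024, -0.021]))
ptr 189 [9.66997439e-05 7.15125244e-02 8.13887974e-02]
{'t': 11.5, 'q': array([-0.57495136,  0.64800664,  0.30804417,  2.0471287 , -0.39086113,
        0.50154622,  0.24412558]), 'joint_vel': array([ 0.00108352, -0.00105474, -0.00055956,  0.00155372, -0.00041228,
        0.00310835, -0.00076976]), 'effort': array([ 1.34683494e-01, -4.58978355e+01,  4.81552631e+00, -1.06029046e+01,
        4.80457221e-02, -1.44956242e-01,  2.88361008e-02]), 'tool_pos': array([0.5583436 , 0.160187  , 0.08816282]), 'tool_rot': array([6.23653505e-01, 7.81700887e-01, 1.69555284e-04, 1.07809186e-05]), 'ft_force': array([ 0.15906267, -0.54215071,  2.69164266]), 'moment': array([ 0.03804982,  0.15612201, -0.05585344]), 'grip_force': 50.59775412082672, 'opening': 0.1545913556759921}
```

Call:
play_rows(xyz=[[0, -0.04, 0], [0, -0.06, 0], [0, -0.06, 0], [0, -0.05, 0], [0, -0.03, 0]], turn=[[0, 0, 0], [0, 0, 0], [0, 0, 0], [0, 0, 0], [0, 0, 0]])

```text
t: 12.12
tool_pos: [0.5115, 0.1496, 0.0882]
tool_rot: [0.624, 0.782, 0.001, 0.001]
ft_force: [4.9, 2.0, -1.1]
opening: 0.155
grip_force: 50.1
```

Call:
play_rows(xyz=[[0, 0, 0], [0, 0, 0], [0, 0, 0]], turn=[[0, 0, 0], [0, 0, 0], [0, 0, 0]])

```text
t: 12.5
tool_pos: [0.5123, 0.1497, 0.0881]
tool_rot: [0.624, 0.782, 0.001, 0.0]
ft_force: [4.3, 2.1, 1.7]
opening: 0.15
grip_force: 50.4
```

```bash
cat > chk.py <<'E'
from h import *
import sys
s=sense();p,d=camera("wrist");cv2.imwrite(f"pics/{sys.argv[1]}.png",p[:,:,::-1])
P=cloud(cam("wrist",s),d);yaw=.2235;o=np.array([.558,.158,0])
Q=(P-o)@np.array([[np.cos(yaw),-np.sin(yaw),0],[np.sin(yaw),np.cos(yaw),0],[0,0,1]])
X,Y,Z=np.moveaxis(Q,-1,0)
m=(Z>.085)&(Z<.096)&(Y>.077)&(Y<.11)&(abs(X+.049)<.03);print("prongs z",np.median(Z[m]) if m.any() else 0)
x=X[m];a=x[x<-.05];b=x[x>-.05];print(np.percentile(a,[1,99]),np.percentile(b,[1,99]),"gap mid",(np.percentile(a,1)+np.percentile(b,99))/2,(np.percentile(a,99)+np.percentile(b,1))/2)
m=(Z>.0765)&(Z<.087)&(Y>.066)&(Y<.079)&(abs(X+.049)<.008);print("ptr",m.sum(),Q[m].mean(0),np.percentile(X[m],[1,99]))
print(s["t"],s["tool_pos"],s["ft_force"],s["grip_force"],s["opening"])
E
python3 chk.py w4
```

```text
prongs z 0.08526453323682262
[-0.06597638 -0.05865057] [-0.04017978 -0.03299574] gap mid -0.049486059916455244 -0.04941517665483802
ptr 542 [-0.04734153  0.07141683  0.08145059] [-0.04978042 -0.04489694]
12.5 [0.51227129 0.14972856 0.08814499] [4.34095912 2.06338334 1.71038542] 50.432708859443665 0.14965865905661685
```

View pics/w4.png

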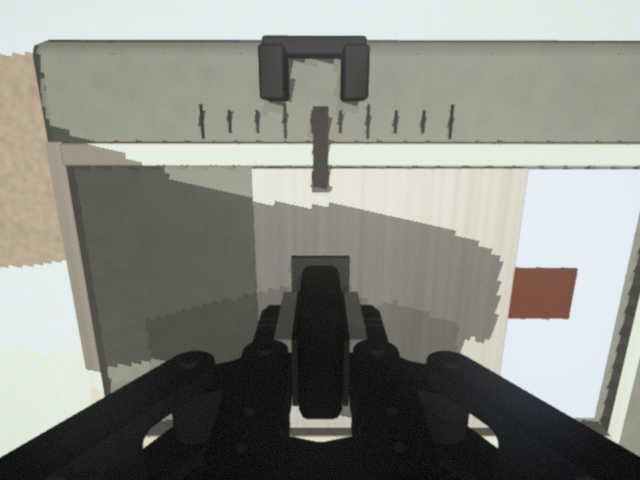

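Pointer at x≈320 px, clip gap middle at ≈315 px, so it needs about 2 mm more pull.

Call:
play_rows(xyz=[[0, -0.011, 0], [0, 0, 0], [0, 0, 0], [0, 0, 0]], turn=[[0, 0, 0], [0, 0, 0], [0, 0, 0], [0, 0, 0]])

```text
t: 13.05
tool_pos: [0.5099, 0.1492, 0.0881]
tool_rot: [0.624, 0.782, 0.0, 0.0]
ft_force: [4.8, 0.9, 3.0]
opening: 0.155
grip_force: 50.6
```

```bash
python3 chk.py w5
```

```text
prongs z 0.0852948040165544
[-0.06596895 -0.05865444] [-0.04000403 -0.03284276] gap mid -0.04940585011426887 -0.04932923555758288
ptr 543 [-0.04978902  0.0713783   0.08145632] [-0.05222592 -0.04734874]
13.05 [0.5098819  0.14915962 0.08814055] [4.7842581  0.93846127 2.99333719] 50.646674036979675 0.15520615546942934
```

```bash
python3 -c "
from workcell import *
print(close_job())"
```

```text
the job is handed in; nothing more can be done
None
```

The job is handed in: the round, square and bar keys were pressed in that order (13–19 N each, fully down at 5 N) and released one at a time. The gripper is holding the shutter open with its pointer measured about 0.4 mm from the middle of the gap.

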